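Open the V-nail hopper for refilling

ROBOT

A 7-joint arm with a two-finger parallel gripper is mounted at the origin on the work surface. World frame = base frame: x ahead of the robot, y to its left, z up, the work surface at z = 0. Lengths are in m, angles in rad, forces in N, time in s.
With the tool pointing down it reaches from about 0.4 to 0.875 m from the base axis. Payload 6.5 kg.
Tool frame: the origin (TCP) lies between the finger pads; the fingertips stand 17 mm ahead of it and the grasp point (between the pads) lies 2 mm behind it; z points along the fingers, y is the line along which they close (so a half turn about z gives the same grasp; the last joint's range is limited). The gripper opens to 88 mm and grips with 3 to 60 N. Pads are 18 mm wide; open, the fingers measure 123 mm over their backs; the gripper's body (75 mm by 187 mm) begins 45 mm behind the grasp point.
Start: joints at [1.248, 0.536, -0.004, 1.538, 0.003, 1.067, -0.071], TCP at [0.165, -0.629, 0.256] pointing down, gripper open.
Joint ranges: [-2.7, 2.7], [-0.37, 2.16], [-1.27, 1.26], [0.24, 2.4], [-1.31, 4.45], [0.19, 1.91], [-2.76, 2.76]. Speed limits (rad/s): [2.39, 2.39, 3.14, 3.14, 3.14, 3.14, 3.14].

INTERFACE

Orientations are given as a rotation vector (axis times angle).
In Python, from station import sensors, cams, workorder gives the robot as it stands.
- The arm moves only by the shell command python3 -m pendant 'ROWS'. ROWS is JSON, one flat list of numbers, 7 for each row, row after row: the shift along the tool's x, y, z in units of 250 mm (1.0 is 250 mm), then the turn, a rotation vector about the tool's x, y, z in units of 90 degrees (1.0 is 90 degrees), then the closure, from 0 (fully open) to 1 (shut). In form: [dx, dy, dz, wx, wy, wz, claw, dx, dy, dz, wx, wy, wz, claw, ...]. A call has exactly 5 rows; each row is the pose to reach, as a shift and turn from the pose commanded when the call began, along the tool's axes at that moment; what a row does not reach only later rows make up. A row lasts 1/8 s, in which the tool goes at most 62.5 mm and 10.7 degrees, less where a joint would pass 70% of its speed; a pose out of reach is approached as far as the arm can. A call with a number of a shift or a turn outside -1 to 1 is refused whole. A call with a gripper value outside its range is refused whole. The fingers move at their own pace and stop on an object; the grip force is fixed at half the most. Time passes only in rows, so rows that repeat a pose let the fingers close, or fill a call up. It gives the time, the measured TCP pose, the force, the opening and the grip force at its end, in the units of the state.
- sensors.observe(): the state, without advancing time (a new reading comes with each control period).
- cams.snapshot(name): name is "scene" or "top" or "wrist"; returns the picture (400x640x3 uint8, red, green, blue); there is no depth.
- cams.camera_params(name): a dict with "camera_matrix" (3x3 intrinsics, pixels), "pose" (4x4, takes a point from camera to world coordinates); the wrist camera has in their place "hand_eye" (4x4, takes a point from camera to tool coordinates, whose origin is the TCP and whose axes are the flange's). Camera axes: x right, y up, looking along -z (the intrinsics and any distortion apply to the point x, -y, -z); pixel columns grow to the right and rows downward; lengths in m; the calibration is good to about 2 mm. A picture is of the moment at which its call begins: read the wrist's pose just before it. camera_params takes no time and is no camera call.
- workorder.sign_off(): hands the job in; it is judged then, once.
The state is a dict: "clock": time; "joints": joint angles; "qvel": joint speeds; "joint_torque": joint torques, N m; "eef_pos": TCP position; "ee_rot": TCP orientation; "force": force on the tool from outside, world axes, zero at the start; "ft_torque": the same for the moment, N m; "width": opening from 0.0 (shut) to 1.0 (fully open); "finger_force": force on a finger pad.
Only numpy, scipy, OpenCV 4.12 (cv2) and the standard library are available. Lean on these libraries where they do the work, as an engineer would, in place of code of your own. Each camera call takes 0.05 s, during which the arm holds its last target. There are 200 camera calls.

TASK

Open the wide V-nail hopper for refilling: press its snap tab fully down with the fingertips, then push its cover away from its seat, along the guides to the landing's end stop, so that the nail well is fully uncovered and the cover lies flat on the landing. Only press and push: do not lift the cover. Leave the narrow hopper shut and the things on the bench where they are, and finish with the hand clear.

Things in the scene. Friction and masses are not known exactly. Their poses are not given: they have to be found in the camera images.
- hopper_wide: wide V-nail hopper: grey steel box fixed to the bench, 228 mm long (x), 100 wide (y), 73 high. Origin on the bench top under the middle of the cover's seat; z up; x runs along the slide from seat to landing, y across. Along x (mm): front wall -62 to -47, 64 high; seat over the nail well -47 to 45; snap tab 47 to 84; landing onward to the end stop at 158, 72 high
- slide_wide (a point): point on the wide hopper's middle line at the height of its two side rails (60 mm above the bench), 45 mm along x: where the seat ends. Side guides 83 mm apart, 67 mm high, run the whole way; over the seat only, lips 69 to 73 mm high overhang the cover's long edges, 72 mm open between them. Between the rails (66 mm apart) the deck under tab and landing is 50 mm high
- cover_wide: the wide hopper's black plastic cover: loose plate 90 (x) x 80 (y) x 6 mm, about 120 g; origin at the centre of its underside, axes as the hopper's. Shut: origin within 1 mm of the hopper's along x, 60 mm above the bench. It travels 113 mm along the hopper's x to the end stop, sliding with under 2 N; while the tab is up it is blocked after about 2.5 mm
- cover_wide_rib (a point): centre of the face to push on the wide cover's upright rib: the face towards the front wall, 45 mm from the cover's origin in -x, 10 mm above the plate. The rib is 8 mm thick (x), 50 mm wide (y), rises 20 mm above the plate; its top is 86 mm, the plate's top 66 mm above the bench
- tab_wide (a joint): how far the wide hopper's snap tab is pressed down (m): 0 to 0.0015 at first, 0.011 fully down. It takes about 6 N and stays where it is left (no return spring). Its top is 67 mm above the bench when up, 56 mm when fully down; once it is below 60 mm the cover passes over it
- tab_wide_top (a point): point to press on the wide hopper's snap tab, on its ridged steel top (36 mm along x by 26 mm across), 69.5 mm along the hopper's x from its origin, on the middle line; moves down with the tab
- hopper_narrow: the other, narrow hopper, to be left shut: same build, length and height, but 68 mm wide; origin and axes alike.
- cover_narrow: the narrow hopper's cover, 90 x 48 x 6 mm, with a round stub 22 mm across instead of a rib; stays shut.
- tab_narrow (a joint): the narrow hopper's snap tab (m): 0 up, 0.011 down; to be left up.
- screwdriver: screwdriver with black handle, 190 mm long, lying along its x, 30 mm or less high, loose bystander; origin at its underside
- glue: upright white glue bottle, 52 mm across, 140 mm high, loose bystander; origin at its underside
- corner_sample: L-shaped sample of dark wood picture moulding with a gilt edge, arms about 110 mm, 32 mm high, loose bystander; origin at its underside
- pin_cup: small steel bowl, 70 mm across, 50 mm high, loose bystander; origin at its underside
- sanding_block: cork sanding block, 100 x 60 x 35 mm, loose bystander; origin at its underside
- tape_roll: roll of paper tape lying flat, 90 mm across, 24 mm high, loose bystander; origin at its underside
- mallet: small mallet lying on the bench, head 44 mm across and 80 mm long, handle 22 mm thick and 220 mm long along its x, loose bystander; origin at its underside
Mind the look-alikes: they are no part of the job. What is shaped like the cover_wide but blue or green is not meant.

How it is judged:
By the outcome, as a careful person would: the job done as asked, in the order asked, and still so for the second after the job is handed in, with the robot touching nothing.
It also fails if it takes over 38 s, if anything falls off the work surface, if the arm or the gripper's body presses on something with over 40 N, if the wrist force passes 120 N, or if a joint passes its speed limit or range.

## Working session

There is one attempt and no reset: what is moved stays moved. The work goes in short steps, Python scripts to look and compute and a shell command to move; the robot and the scene stay as the last step left them, time stands still between calls to the robot, and variables do not carry over. Pictures are saved under pics/ and viewed, at most 10 in all, crops included, and the job is handed in when it is done.

```bash
mkdir -p pics; ls; python3 - <<'E'
from station import sensors,cams
import cv2
s=sensors.observe();print(s)
for n in("top","scene"):
    cv2.imwrite(f"pics/{n}1.png",cams.snapshot(n)[:,:,::-1])
    print(cams.camera_params(n))
print(cams.camera_params("wrist"))
E
```

```text
pics
{'clock': 0.0, 'joints': array([ 1.2477918 ,  0.53718534, -0.00443644,  1.53885908,  0.00260096,
        1.06733139, -0.07119626]), 'qvel': array([-0.00107649,  0.00241496,  0.00016377, -0.00053566, -0.00011977,
        0.00119533, -0.00143212]), 'joint_torque': array([ 2.16284633e-05, -5.70986903e+01,  9.91173685e-01, -2.51616061e+01,
       -5.60934527e-02,  1.79394556e-02,  1.62806314e-04]), 'eef_pos': array([ 0.16492635, -0.62811302,  0.25483214]), 'ee_rot': array([-3.11398867e+00, -4.02172725e-01,  5.62264217e-04]), 'force': array([ 0.52138226, -0.55915166,  0.34585477]), 'ft_torque': array([0.02145451, 0.0234811 , 0.00863126]), 'finger_force': 0.0, 'width': 1.0026945825175653}
{'camera_matrix': array([[394.02981955,   0.        , 319.58269604],
       [  0.        , 394.02981955, 192.27132794],
       [  0.        ,   0.        ,   1.        ]]), 'pose': array([[ 0.00951846,  0.99275874, -0.11974762,  0.30390618],
       [-0.9999452 ,  0.0089279 , -0.00546725,  0.00494298],
       [-0.00435856,  0.11979309,  0.99278931,  1.37294661],
       [ 0.        ,  0.        ,  0.  
[... 373 characters left out ...]
,
       [-6.48344098e-04,  5.72820129e-01,  8.19680840e-01,
         9.50015633e-01],
       [ 0.00000000e+00,  0.00000000e+00,  0.00000000e+00,
         1.00000000e+00]])}
{'camera_matrix': array([[333.99424598,   0.        , 322.01494728],
       [  0.        , 333.99424598, 200.14332096],
       [  0.        ,   0.        ,   1.        ]]), 'hand_eye': array([[ 5.00096330e-05,  9.65335961e-01,  2.61010498e-01,
         6.80453205e-02],
       [ 9.99998120e-01, -5.54161595e-04,  1.85794280e-03,
        -6.75316396e-04],
       [ 1.93818099e-03,  2.61009915e-01, -9.65334174e-01,
        -1.28786821e-01],
       [ 0.00000000e+00,  0.00000000e+00,  0.00000000e+00,
         1.00000000e+00]])}
```

View pics/top1.png

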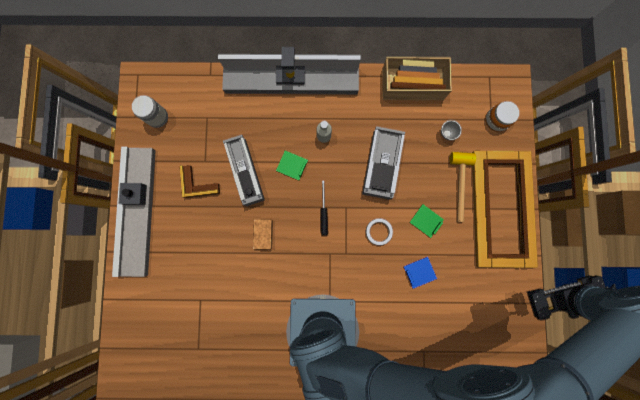

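View pics/scene1.png

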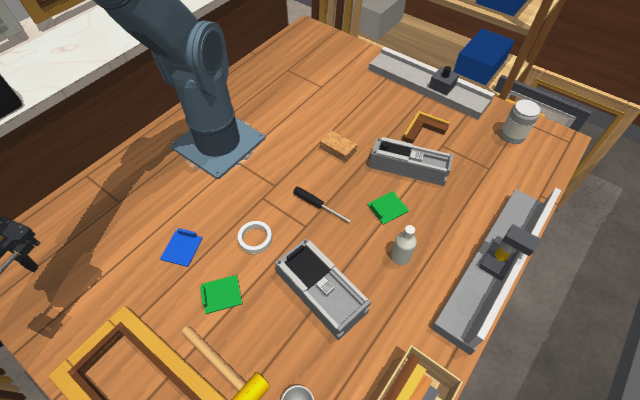

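The top view shows the wide hopper at about (384,162), with its cover towards the robot at (381,177) and its landing away at (387,143). The narrow hopper is at (243,170), and the blue and green plates are decoys. The scene view agrees.

```bash
cat > h.py <<'E'
import numpy as np,cv2
from scipy.spatial.transform import Rotation as R
from station import sensors,cams
def ray(n,uv,z,wp=None):
    p=cams.camera_params(n);K=p["camera_matrix"]
    if n=="wrist":
        T=np.eye(4);T[:3,:3]=R.from_rotvec(wp["ee_rot"]).as_matrix();T[:3,3]=wp["eef_pos"];T=T@p["hand_eye"]
    else:T=p["pose"]
    d=np.array([(uv[0]-K[0,2])/K[0,0],-(uv[1]-K[1,2])/K[1,1],-1]);d=T[:3,:3]@d
    return T[:3,3]+d*(z-T[2,3])/d[2]
def proj(n,P,wp=None):
    p=cams.camera_params(n);K=p["camera_matrix"]
    if n=="wrist":
        T=np.eye(4);T[:3,:3]=R.from_rotvec(wp["ee_rot"]).as_matrix();T[:3,3]=wp["eef_pos"];T=T@p["hand_eye"]
    else:T=p["pose"]
    q=np.linalg.inv(T)@np.append(P,1);return K[0,0]*q[0]/-q[2]+K[0,2],-K[1,1]*q[1]/-q[2]+K[1,2]
def goal(P,Rg,s):
    "shift/turn in pendant units"
    Rc=R.from_rotvec(s["ee_rot"]);return np.r_[Rc.inv().apply(P-s["eef_pos"])/.25,(Rc.inv()*Rg).as_rotvec()/(np.pi/2)].round(3)
E
python3 - <<'E'
from h import *
im=cv2.imread("pics/top1.png")
g=im.max(2).astype(int)
m=np.zeros(g.shape,np.uint8);m[125:200,360:408]=(g[125:200,360:408]<70)
n,l,st,c=cv2.connectedComponentsWithStats(m);i=1+st[1:,4].argmax();print(st[i],c[i])
P=ray("top",c[i],.068);print("cover",P)
sat=im.max(2).astype(int)-im.min(2)
m2=np.zeros_like(m);m2[120:205,355:412]=(sat[120:205,355:412]<40)
m2=cv2.morphologyEx(m2,cv2.MORPH_CLOSE,np.ones((3,3)))
cs,_=cv2.findContours(m2,0,2);r=cv2.minAreaRect(max(cs,key=cv2.contourArea));print(r)
B=np.array([ray("top",p,.07) for p in cv2.boxPoints(r)]);print(B.round(3),B.mean(0))
s=sensors.observe()
for k in range(4):
  e=B[(k+1)%4]-B[k];print(np.hypot(*e[:2]),np.degrees(np.arctan2(e[1],e[0])))
print(R.from_rotvec(s["ee_rot"]).as_matrix().round(3))
E
```

```text
[370 163  24  29 419] [382.26252983 177.94272076]
cover [ 0.51151353 -0.19726915  0.068     ]
((383.3846130371094, 163.076904296875), (32.55527877807617, 69.81732940673828), 11.309932708740234)
[[ 0.456 -0.124  0.07 ]
 [ 0.691 -0.172  0.07 ]
 [ 0.669 -0.28   0.07 ]
 [ 0.436 -0.23   0.07 ]] [ 0.56298401 -0.20139677  0.07      ]
0.2393203728411623 -11.372746193232588
0.11008486936012127 -101.19179114509255
0.23878731086276833 168.07933151758832
0.10780450815952401 79.10115568381954
[[ 0.967  0.254 -0.001]
 [ 0.254 -0.967  0.001]
 [-0.    -0.002 -1.   ]]
```

```bash
python3 -m pendant '[0.96,-0.63,0,0,0,0,1,0.96,-0.63,0,0,0,0,1,0.96,-0.63,0,0,0,0,1,0.96,-0.63,0,0,0,0,1,0.96,-0.63,0,0,0,0,1]'; python3 -m pendant '[0.96,-0.63,0,0,0,0.29,1,0.96,-0.63,0,0,0,0.29,1,0.96,-0.63,0,0,0,0.29,1,0.96,-0.63,0,0,0,0.29,1,0.96,-0.63,0,0,0,0.29,1]'
python3 -m pendant '[0,0,0,0,0,0,1,0,0,0,0,0,0,1,0,0,0,0,0,0,1,0,0,0,0,0,0,1,0,0,0,0,0,0,1]'
python3 - <<'E'
from h import *
s=sensors.observe();im=cams.snapshot("wrist")
cv2.imwrite("pics/w1.png",im[:,:,::-1]);np.savez("w1.npz",p=s["eef_pos"],r=s["ee_rot"]);print(s["eef_pos"],R.from_rotvec(s["ee_rot"]).as_matrix().round(3),s["width"])
E
```

```text
clock: 0.72
eef_pos: [0.3594, -0.4122, 0.2555]
ee_rot: [-3.114, -0.408, -0.001]
force: [-0.5, -1.0, 0.2]
width: 0.462
finger_force: 0.0
clock: 1.35
eef_pos: [0.5508, -0.1992, 0.2554]
ee_rot: [-3.126, 0.308, 0.0]
force: [-0.2, -1.1, -0.9]
width: 0.007
finger_force: 0.0
clock: 1.98
eef_pos: [0.549, -0.2027, 0.2558]
ee_rot: [3.126, -0.313, 0.0]
force: [0.6, 0.2, 1.0]
width: 0.005
finger_force: 0.0
[ 0.54899802 -0.20270966  0.25576987] [[ 0.98  -0.198 -0.   ]
 [-0.198 -0.98  -0.   ]
 [ 0.     0.    -1.   ]] 0.005378251104541136
```

View pics/w1.png

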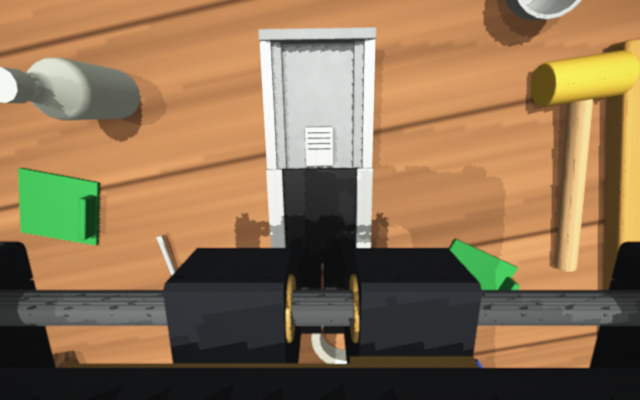

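The wrist view shows the tab at about (319,146). The end stop's corners are at (260,33) and (376,31), and the seat's lips end at row 169, with x from 268 to 373. The closed fingers are in front of the cover's rear part.

```bash
python3 - <<'E'
from h import *
d=np.load("w1.npz");s={"eef_pos":d["p"],"ee_rot":d["r"]}
im=cv2.imread("pics/w1.png");g=im.min(2)
sub=g[120:172,296:342];m=(sub>225).astype(np.uint8)
n,l,st,c=cv2.connectedComponentsWithStats(cv2.morphologyEx(m,cv2.MORPH_CLOSE,np.ones((5,5))));i=1+st[1:,4].argmax();print(st[i])
x,y,w,h,_=st[i];uv=(296+x+w/2-.5,120+y+h/2-.5);T=ray("wrist",uv,.067,s);print(uv,T)
a=ray("wrist",(259.5,29),.072,s);b=ray("wrist",(376.5,29),.072,s);mid=(a+b)/2;print(a,b,"w",np.linalg.norm(a-b))
l=ray("wrist",(266.5,169),.073,s);r=ray("wrist",(373.5,169),.073,s);m2=(l+r)/2;print(l,r,np.linalg.norm(l-r),m2)
for nm,v in(("axis",mid-m2),("perp",b-a),("side l",a-l),("side r",b-r)):print(nm,np.linalg.norm(v[:2]),np.degrees(np.arctan2(v[1],v[0])))
print("tip",proj("wrist",s["eef_pos"]+[0,0,-.017],s))
u=np.array([np.cos(np.radians(-11.4)),np.sin(np.radians(-11.4)),0])
O=T-.0695*u;print("origin tab",O, "from lips",m2-.045*u,"from stop",mid-.166*u)
E
```

```text
[  9   8  28  37 998]
(np.float64(318.5), np.float64(146.0)) [ 0.58371473 -0.20469385  0.067     ]
[ 0.69103467 -0.17550163  0.072     ] [ 0.67124377 -0.27312314  0.072     ] w 0.09960742202289025
[ 0.57295555 -0.15250144  0.073     ] [ 0.55295958 -0.25136809  0.073     ] 0.10086849012282392 [ 0.56295756 -0.20193476  0.073     ]
axis 0.12028159583765692 -10.721982343711202
perp 0.09960742202289025 -101.4603062302258
side l 0.12029832635706633 -11.022409894447511
side r 0.12026817317945879 -10.421479470234818
tip (np.float64(325.0144003830576), np.float64(257.2567880946237))
origin tab [ 0.51558588 -0.19095666  0.067     ] from lips [ 0.51884536 -0.19304018  0.073     ] from stop [ 0.51841421 -0.19150127  0.072     ]
```

```bash
python3 -m pendant '[0.143,-0.018,0.2,0,0,0,1,0.143,-0.018,0.45,0,0,0,1,0.143,-0.018,0.648,0,0,0,1,0.143,-0.018,0.648,0,0,0,1,0.143,-0.018,0.648,0,0,0,1]'
python3 -m pendant '[0,0,0.02,0,0,0,1,0,0,0.04,0,0,0,1,0,0,0.055,0,0,0,1,0,0,0.07,0,0,0,1,0,0,0.078,0,0,0,1]'
```

```text
clock: 2.65
eef_pos: [0.5865, -0.2052, 0.0957]
ee_rot: [3.126, -0.312, 0.004]
force: [0.4, 0.7, 0.2]
width: 0.006
finger_force: 0.0
clock: 3.28
eef_pos: [0.5861, -0.2051, 0.0751]
ee_rot: [3.126, -0.312, 0.003]
force: [-0.5, 0.4, 5.8]
width: 0.004
finger_force: 3.0
```

```bash
python3 -m pendant '[0,0,0.006,0,0,0,1,0,0,0.012,0,0,0,1,0,0,0.016,0,0,0,1,0,0,0.02,0,0,0,1,0,0,0.02,0,0,0,1]'
```

```text
clock: 3.9
eef_pos: [0.5863, -0.2051, 0.0732]
ee_rot: [3.125, -0.312, 0.003]
force: [-9.7, 3.5, 32.1]
width: 0.004
finger_force: 16.1
```

```bash
python3 -m pendant '[0,0,-0.2,0,0,0,1,-0.05,0,-0.25,0,0,0,1,-0.28,0,-0.25,0,0,0,1,-0.53,0,-0.25,0,0,0,1,-0.53,0,-0.25,0,0,0,1]'
python3 - <<'E'
from h import *
s=sensors.observe();im=cams.snapshot("wrist")
cv2.imwrite("pics/w2.png",im[:,:,::-1])
sc=cams.snapshot("scene")[220:345,250:400,::-1];cv2.imwrite("pics/s2.png",cv2.resize(sc,None,fx=4,fy=4,interpolation=2))
print(s["eef_pos"],s["ee_rot"])
E
```

```text
clock: 4.53
eef_pos: [0.4475, -0.1772, 0.13]
ee_rot: [-3.125, 0.313, 0.015]
force: [1.5, -0.3, -0.1]
width: 0.006
finger_force: 0.0
[ 0.44748076 -0.17720601  0.13000034] [-3.12488247  0.31311796  0.01513886]
```

View pics/w2.png

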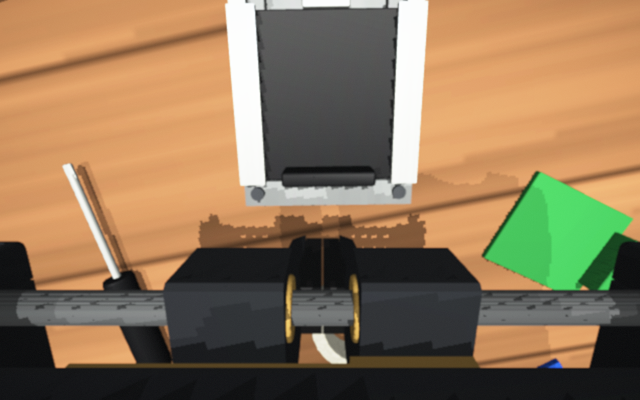

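View pics/s2.png

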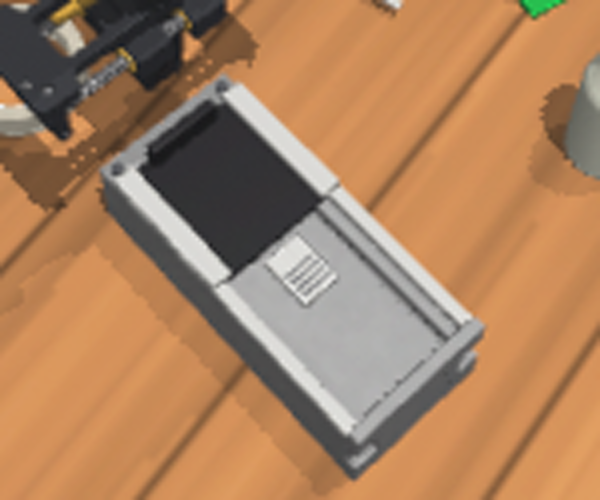

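The rib spans columns 283–375, with its near top edge at about row 186. The tab is now clearly lower, and the fingers are in front of the hopper at column 323.

```bash
python3 - <<'E'
from h import *
s=sensors.observe();O=np.array([.517,-.192,0]);u=np.array([.9813,-.1925,0]);v=np.array([.1925,.9813,0])
for uv in((329,186),(283,186),(375,186)):
    P=ray("wrist",uv,.086,s);print(P,(P-O)@u,(P-O)@v)
p=s["eef_pos"]-O;print("tcp",p@u,p@v)
E
```

```text
[ 0.48189103 -0.18631543  0.086     ] -0.03554670927233924 -0.0011802052287702754
[ 0.48674656 -0.16218566  0.086     ] -0.035426957635542274 0.023433025004026074
[ 0.4770373  -0.21043627  0.086     ] -0.03566641661557639 -0.025784331556063626
tcp -0.06366249620874989 0.0012402754131799001
```

```bash
python3 -m pendant '[0,0.008,0.05,0,0,0,1,0,0.008,0.1,0,0,0,1,0,0.008,0.164,0,0,0,1,0,0.008,0.164,0,0,0,1,0.02,0.008,0.164,0,0,0,1]'
python3 -m pendant '[0.04,0,0,0,0,0,1,0.08,0,0,0,0,0,1,0.12,0,0,0,0,0,1,0.16,0,0,0,0,0,1,0.2,0,0,0,0,0,1]'
```

```text
clock: 5.25
eef_pos: [0.4598, -0.1815, 0.0905]
ee_rot: [-3.126, 0.312, 0.001]
force: [0.4, 0.7, -0.5]
width: 0.002
finger_force: 0.0
clock: 5.88
eef_pos: [0.5095, -0.1914, 0.0907]
ee_rot: [-3.126, 0.311, 0.0]
force: [-1.7, 0.8, 1.3]
width: 0.007
finger_force: 0.7
```

```bash
python3 -m pendant '[0.05,0,0,0,0,0,1,0.1,0,0,0,0,0,1,0.15,0,0,0,0,0,1,0.2,0,0,0,0,0,1,0.23,0,0,0,0,0,1]'
python3 -m pendant '[0.01,0,0,0,0,0,1,0.02,0,0,0,0,0,1,0.03,0,0,0,0,0,1,0.04,0,0,0,0,0,1,0.04,0,0,0,0,0,1]'
```

```text
clock: 6.5
eef_pos: [0.5662, -0.2028, 0.0907]
ee_rot: [-3.126, 0.311, -0.0]
force: [-1.2, 0.3, 1.3]
width: 0.004
finger_force: 0.8
clock: 7.12
eef_pos: [0.5747, -0.2048, 0.0906]
ee_rot: [3.126, -0.312, -0.001]
force: [-2.0, 0.3, 1.0]
width: 0.009
finger_force: 1.1
```

```bash
python3 -m pendant '[0.004,0,0,0,0,0,1,0.008,0,0,0,0,0,1,0.012,0,0,0,0,0,1,0.016,0,0,0,0,0,1,0.016,0,0,0,0,0,1]'
```

```text
clock: 7.75
eef_pos: [0.575, -0.2049, 0.0902]
ee_rot: [-3.125, 0.312, 0.014]
force: [-12.5, 2.4, 9.7]
width: 0.009
finger_force: 6.7
```

The cover has reached the end stop, so I'll back off and lift clear.

```bash
python3 -m pendant '[-0.04,0,0,0,0,0,1,-0.1,0,0,0,0,0,1,-0.1,0,-0.2,0,0,0,1,-0.2,0,-0.4,0,0,0,1,-0.3,0,-0.5,0,0,0,1]'
python3 -m pendant '[-0.1,0,-0.1,0,0,0,1,-0.1,0,-0.1,0,0,0,1,-0.1,0,-0.1,0,0,0,1,-0.1,0,-0.1,0,0,0,1,-0.1,0,-0.1,0,0,0,1]'
python3 - <<'E'
from h import *
cv2.imwrite("pics/w3.png",cams.snapshot("wrist")[:,:,::-1])
sc=cams.snapshot("scene")[:,:,::-1];cv2.imwrite("pics/s3.png",sc)
E
```

```text
clock: 8.38
eef_pos: [0.5068, -0.1911, 0.2187]
ee_rot: [3.125, -0.311, 0.009]
force: [0.0, 0.7, -0.3]
width: 0.004
finger_force: 0.0
clock: 9.0
eef_pos: [0.4811, -0.1857, 0.2398]
ee_rot: [-3.126, 0.311, 0.002]
force: [-0.0, -0.1, 0.2]
width: -0.001
finger_force: 0.0
```

View pics/w3.png

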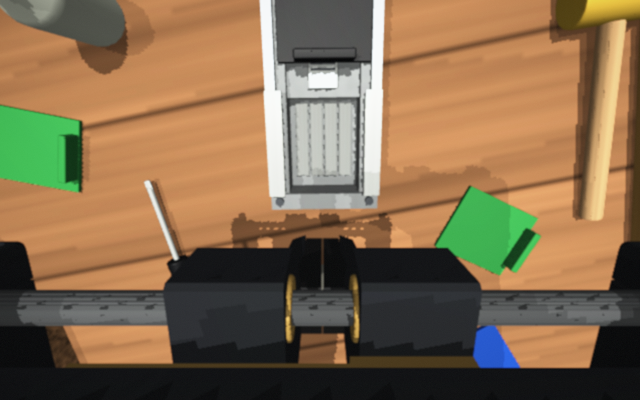

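View pics/s3.png

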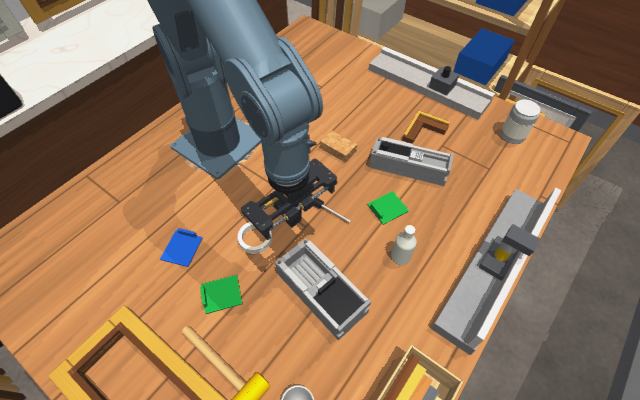

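The nail well is fully open (wrist view, rows 98–190). The cover lies flat on the landing against the stop, with its rib at (324,54), and nothing else has moved.

```bash
python3 -c "
from station import workorder
print(workorder.sign_off())"
```

```text
the job is handed in; nothing more can be done
None
```

The wide hopper's tab is pressed down and its cover is pushed flat against the end stop, leaving the nail well fully uncovered; the narrow hopper looks shut, nothing else appears moved, the hand is clear, and the job is handed in at about 9 s.

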